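Flick the can tally wheel on to three

ROBOT

A 6-joint arm with a two-finger parallel gripper is mounted at the origin on the work surface. World frame = base frame: x ahead of the robot, y to its left, z up, the work surface at z = 0. Lengths are in m, angles in rad, forces in N, time in s.
With the tool pointing down it reaches from about 0.4 to 0.825 m from the base axis. Payload 7 kg.
Tool frame: the origin (TCP) lies midway between the tips of the shut fingers; the grasp point (between the pads) lies 19 mm behind it; y points along the fingers, z is the direction in which the jaws open and shut, and the axes are right-handed (so a half turn about y gives the same grasp; the last joint's range is limited). The gripper opens to 88 mm and grips with 3 to 60 N. Pads are 19 mm wide; open, the fingers measure 130 mm over their backs; the gripper's body (78 mm by 193 mm) begins 47 mm behind the grasp point.
Start: joints at [-0.907, 0.359, 0.012, 0, -1.224, -0.288], TCP at [0.248, -0.628, 0.227] pointing down, gripper open.
Joint ranges: [-3.07, 3.07], [-1.43, 2.12], [-1.02, 1.25], [-3.03, 1.67], [-3.05, -0], [-3.03, 3.03]. Speed limits (rad/s): [2.39, 2.39, 3.01, 3.14, 3.14, 3.14].

INTERFACE

Orientations are given as [roll, pitch, yaw] about the fixed x, y, z axes, in that order (R = Rz(yaw) Ry(pitch) Rx(roll)).
In Python, from station import arm gives the robot as it stands.
- The arm moves only by the tool move_arm, never from a script. Its argument "deltas" is a list of rows, each an object with "dp": the shift along the tool's x, y, z in mm, a list of three; "rotation": the turn, a rotation vector about the tool's x, y, z in degrees, a list of three. A call has 1 to 5 rows; each row shifts and turns the pose as measured when the row begins, along the tool's axes as they then stand; what a row does not reach is not made up. A row lasts 1/12 s, in which the tool goes at most 41.7 mm and 7.16 degrees, less where a joint would pass 70% of its speed; a pose out of reach is approached as far as the arm can. A call is refused whole if a number of a shift passes 41.7 or a number of a turn 7.16, either way. A call with a gripper value outside its range is refused whole. "jaw" is the closure in counts, from 0 (fully open) to 255 (shut), set as the call begins (left out, the last holds). The fingers move at their own pace and stop on an object; "squeeze" is the grip in N (left out, the last holds). Time passes only in rows, so rows that do not move let the fingers close. It gives the time, the measured TCP pose, the force and the opening at its end, in the units of the state.
- arm.get_state(): the state, without advancing time (a new reading comes with each control period).
- arm.grab_frame(name): name is "scene" or "top" or "wrist"; returns a dict with "pixels" (400x640x3 uint8, red, green, blue), "z_map" (400x640 float32, m along the optical axis (not along the pixel's ray), 0 where there is no reading), "fx", "fy", "cx", "cy" (pixels), "k1" (the pictures are not rectified: a ray, as slopes to the right and down, at radius r is drawn at 1 + k1 r^2 times it, then the intrinsics apply), "cam_to_world" (4x4, takes a point from camera to world coordinates); the wrist camera has in their place "mount" (4x4, takes a point from camera to tool coordinates, whose origin is the TCP and whose axes are the tool frame's). Camera axes: x right, y down, z forward; pixel columns grow to the right and rows downward; lengths in m; the calibration is good to about 2 mm. A picture is of the moment at which its call begins: read the wrist's pose just before it.
- arm.job_done(): hands the job in, once; it reports no verdict.
The state is a dict: "t": time; "q": joint angles; "qd": joint speeds; "joint_efforts": joint torques, N m; "eef_pos": TCP position; "ee_rot": TCP orientation; "force": force on the tool from outside, world axes, zero at the start; "moment": the same for the moment, N m; "width": finger opening in m.
Only numpy, scipy, OpenCV 4.12 (cv2) and the standard library are available. Lean on these libraries where they do the work, as an engineer would, in place of code of your own. Each camera call takes 0.05 s, during which the arm holds its last target.

TASK

Three cans have been flattened, but the click wheel of the tally dial still shows fewer. With a fingertip, gently flick the wheel's lobes clockwise, click by click, until its white ridge rests at the group of three rivets; do not let it run on to four. Do not pinch the wheel, do not shift or lift the cans, bottle, jar, dish or pot around it, and take the finger away at the end.

Things in the scene. Friction and masses are not known exactly. Their poses are not given: they have to be found in the camera images.
- tally: Tally dial, fixed to the shelf, turned by up to 0.5 rad: round aluminium plate, 160 mm across, 22 mm thick; origin under its centre. Flat black marks on top, 69 mm out, 60 degrees apart: a bar (zero) on its own -x side, then clockwise from above groups of 1, 2, 3, 4, 5 rivets, so three is on its own +x side. Pressing dial or wheel with over 20 N, as a pinch does, is a failure.
- wheel (a joint): Turn of the black six-lobed wheel, rad, growing clockwise from above; 0: ridge at the zero bar. A click is 1.047 (60 degrees), three is 3.142. Starts at 0, 1 or 2 clicks; stops at -0.3 and 5.5. Sprung clicks: needs up to about 3 N at the edge until half a click, then draws itself into the next position and stays; let go earlier it springs back. It does not coast.
- wheel_hub (a point): Point on the wheel's vertical axis, level with the lobes' tops, 52 mm above the shelf. Lobes are 18 mm thick, with 12 mm of air under them. Core radius 26 mm (steel cap on it, radius 9, 4 mm high); six straight radial lobes 12 mm wide, round ends 50 mm from the axis, 60 degrees apart, one at the ridge. Gaps are about 34 mm wide 46 mm out: a shut gripper's fingertips fit in from above.
- wheel_index (a point): Outer end of the lobe that carries the white ridge, level with the lobes' tops, 50 mm from the axis. The ridge (44 mm long, 8 wide, 4 high) lies along the top of that lobe, out from the hub.
- can0: Flattened silver can, loose disc 68 mm across, 13 mm high, origin under its centre. Not to be moved (nor the other bystanders): over 20 mm is a failure.
- can1: Second flattened can, the same.
- can2: Third flattened can, the same.
- beer: Brown glass bottle, 62 mm across, 220 mm tall, standing loose; origin under its centre.
- dish: Small white ceramic dish, 110 mm across, 30 mm high, loose; origin under its centre.
- pot: White yogurt pot, 68 mm across, 75 mm tall, standing in the dish; origin under its centre.
- jar: Clear glass jar with steel lid, 72 mm across, 100 mm tall, loose; origin under its centre.
Things that resemble listed ones, but are neither listed nor needed, are in the scene too. What is meant by the tally is not purple or yellow, and is the smaller of those in its own colour.

How it is judged:
On the way:
1. the wheel is brought to three (value of joint wheel between 2.8916 and 3.3916 rad), for 0.2 s.
At the end, for the whole second after the job is handed in: The wheel rests at three (joint within 0.15 rad of 3.142, still), and the cans, bottle, jar, dish and pot are within 20 mm of where they stood (value of joint wheel between 2.9916 and 3.2916 rad and velocity of joint wheel between -0.1 and 0.1 rad/s and distance of each of can0, can1, can2, beer, dish, pot, jar from where it was at the start of the episode below 0.02 m); the robot touches nothing.
It fails at once if the wheel is run past three (half a click beyond it) (value of joint wheel above 3.7416 rad).
It fails at once if the dial or wheel is pinched or pressed with over 20 N (contact force between any of the fingers, the arm and tally above 20 N).
It fails at once if a can, the bottle, jar, dish or pot is shifted by over 20 mm or lifted (distance of any of can0, can1, can2, beer, dish, pot, jar from where it was at the start of the episode above 0.02 m).
It also fails if it takes over 48 s, if anything falls off the work surface, if the arm or the gripper's body presses on something with over 40 N, if the wrist force passes 120 N, or if a joint passes its speed limit or range.

## Working session

There is one attempt and no reset: what is moved stays moved. The work goes in short steps, Python scripts to look and compute and a tool call to move; the robot and the scene stay as the last step left them, time stands still between calls to the robot, and variables do not carry over. Pictures are saved under pics/ and viewed, and the job is handed in when it is done.

Besides the shell and the picture viewer there is one more tool, called by a JSON object that holds its "name" and its "arguments", one argument or row to a line. move_arm: Moves the arm, as the interface text tells. Its arguments: {"type":"object","properties":{"deltas":{"type":"array","items":{"type":"object","properties":{"dp":{"type":"array","items":{"type":"number"}},"rotation":{"type":"array","items":{"type":"number"}}}}},"jaw":{"type":"number"},"squeeze":{"type":"number"}},"required":["deltas"]}

```bash
mkdir -p pics; ls
python3 - <<'E'
from station import arm
import cv2,pickle
s=arm.get_state();print(s)
d={}
for n in ["scene","top"]:
    f=arm.grab_frame(n);d[n]=f
    cv2.imwrite(f"pics/{n}0.png",f["pixels"][:,:,::-1])
    print(n,f["fx"],f["fy"],f["cx"],f["cy"],f["k1"],f["cam_to_world"])
pickle.dump(d,open("f0.pkl","wb"))
E
```

```text
pics
{'t': 0.0, 'q': array([-9.06911876e-01,  3.59388789e-01,  1.10660450e-02, -3.77746634e-04,
       -1.22406426e+00, -2.88082407e-01]), 'qd': array([-0.00114423,  0.00122405, -0.00172485, -0.00137901, -0.00022563,
        0.00022529]), 'joint_efforts': array([-1.57075365e-04, -5.82728863e+01,  2.93060786e+01,  6.99712381e+00,
        7.12120032e-03, -1.60877821e-04]), 'eef_pos': array([ 0.24753798, -0.62745817,  0.22561959]), 'ee_rot': array([-1.56917030e+00,  1.11511726e-04,  3.75673484e-01]), 'force': array([ 0.05297734, -0.15920907,  0.18740142]), 'moment': array([-0.00567847, -0.02246527,  0.00244794]), 'width': 0.08755563836267467}
scene 473.03546269603754 473.03546269603754 325.17241649504 209.29755227228551 -0.13702305708143703 [[ 0.40901425  0.75535712 -0.511999    1.27775146]
 [ 0.91252314 -0.34039662  0.22678551 -0.22967683]
 [-0.00297868 -0.55996943 -0.82850791  1.24578547]
 [ 0.          0.          0.          1.        ]]
top 441.3172449259503 441.3172449259503 323.7636795876858 199.11228714250447 -0.08727395529068609 [[ 0.02909233 -0.99736277  0.06649173  0.47696722]
 [-0.9995018  -0.0298402  -0.01028201  0.10814007]
 [ 0.01223902 -0.06615948 -0.997734    1.20826003]
 [ 0.          0.          0.          1.        ]]
```

View pics/scene0.png

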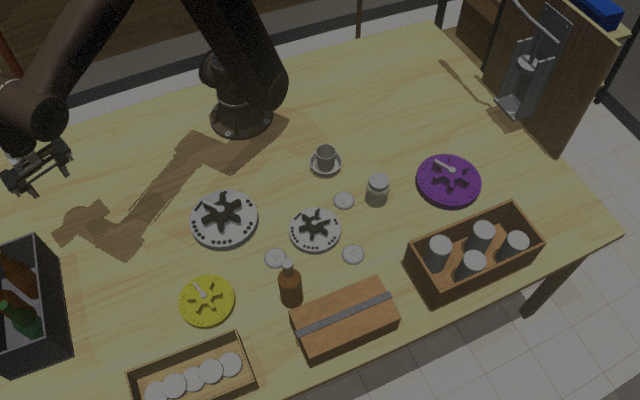

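View pics/top0.png

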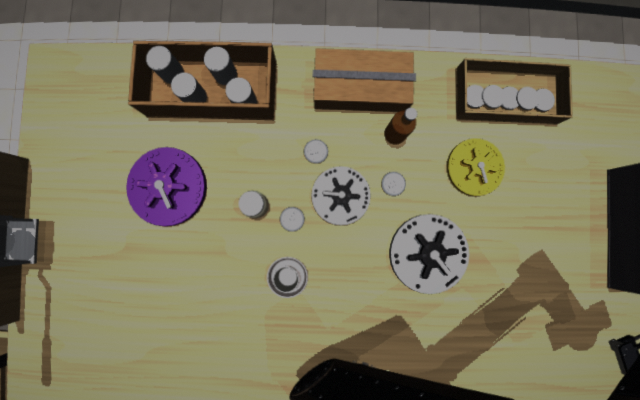

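```bash
cat > h.py <<'E'
import numpy as np,cv2
def K(f): return np.array([[f["fx"],0,f["cx"]],[0,f["fy"],f["cy"]],[0,0,1.]])
def dist(f): return np.array([f["k1"],0,0,0,0.])
def at_z(f,uv,z,T=None):
    T=f["cam_to_world"] if T is None else T
    p=cv2.undistortPoints(np.array(uv,float).reshape(-1,1,2),K(f),dist(f)).reshape(-1,2)
    d=np.c_[p,np.ones(len(p))]@T[:3,:3].T
    o=T[:3,3]
    return o+d*((z-o[2])/d[:,2])[:,None]
def proj(f,P,T=None):
    T=f["cam_to_world"] if T is None else T
    P=(np.atleast_2d(P)-T[:3,3])@T[:3,:3]
    return cv2.projectPoints(P,np.zeros(3),np.zeros(3),K(f),dist(f))[0].reshape(-1,2)
E
python3 - <<'E'
import pickle,cv2
d=pickle.load(open("f0.pkl","rb"))
a=d["top"]["pixels"][155:240,295:395,::-1];cv2.imwrite("pics/ct.png",cv2.resize(a,None,fx=7,fy=7,interpolation=cv2.INTER_CUBIC)[:600])
a=d["scene"]["pixels"][195:265,275:355,::-1];cv2.imwrite("pics/cs.png",cv2.resize(a,None,fx=8,fy=8,interpolation=cv2.INTER_CUBIC))
E
```

```text
(no output)
```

View pics/ct.png

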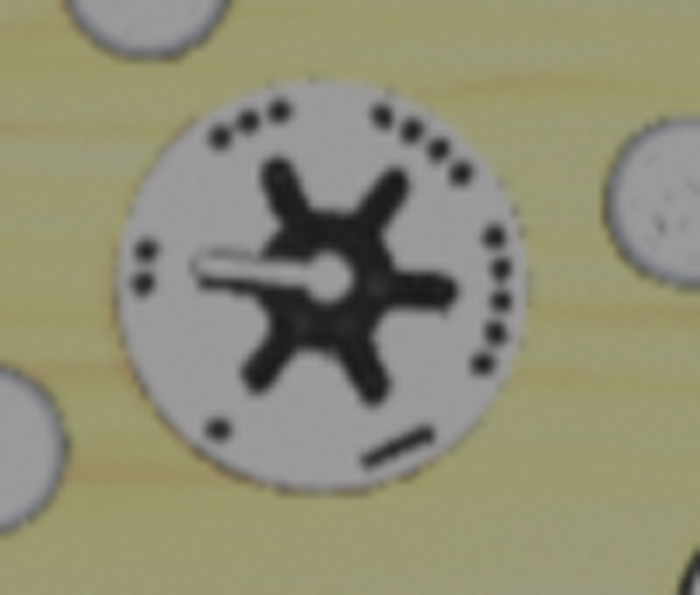

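View pics/cs.png

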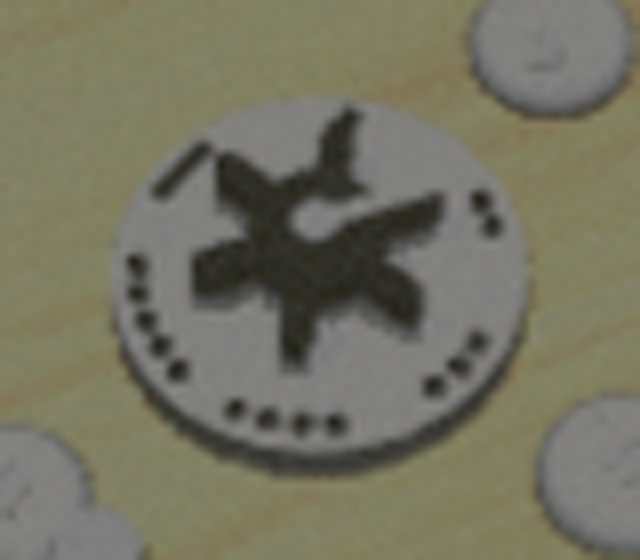

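Run:
```python
import pickle,numpy as np
from h import *
d=pickle.load(open("f0.pkl","rb"));f=d["top"]
c=lambda u,v:(295+u/7-.43,155+v/7-.43)
hub=at_z(f,[c(327,277)],.056)[0]; idx=at_z(f,[c(197,266)],.056)[0]
hs=at_z(d["scene"],[(275+315/8-.44,195+219/8-.44)],.056)[0]
three=at_z(f,[c(249,122)],.022)[0]; zero=at_z(f,[c(398,447)],.022)[0]
print("hub",hub,hs,"idx",idx,"ctr",(three+zero)/2,"ang3",np.degrees(np.arctan2(*(three-zero)[1::-1])),"ridge",np.degrees(np.arctan2(*(idx-hub)[1::-1])))
two=at_z(f,[c(145,267)],.022)[0];five=at_z(f,[c(497,300)],.022)[0];print((two+five)/2,np.degrees(np.arctan2(*(two-five)[1::-1])))
for n,u,z in [("canL",(316,151),.013),("canR",(394,184),.013),("canB",(292,219),.013),("jar",(253,204),.1),("pot",(287,275),.075),("beer",(410,113),.22)]:
    print(n,at_z(f,[u],z)[0])
# lobes
for u,v in [(277,166),(400,178),(452,291),(376,396),(256,385)]:
    p=at_z(f,[c(u,v)],.052)[0]-hub;print(np.degrees(np.arctan2(p[1],p[0])),np.hypot(*p[:2]))
```

```text
hub [0.56817942 0.05074961 0.056     ] [0.57023678 0.04683247 0.056     ] idx [0.57084214 0.09951685 0.056     ] ctr [0.56812902 0.05041016 0.022     ] ang3 26.13948996453933 ridge 86.87471853417557
[0.56829032 0.05124143 0.022     ] 86.35525217784522
canL [0.6878872  0.12090028 0.013     ]
canR [ 0.6037289  -0.09481798  0.013     ]
canB [0.50014519 0.18016678 0.013     ]
jar [0.53318156 0.27432577 0.1       ]
pot [0.35581281 0.18453927 0.075     ]
beer [ 0.74673415 -0.0941295   0.22      ]
25.349446164973056 0.046092179023407294
-34.74281935129828 0.046901185106936194
-94.27686427594956 0.04748152270622223
-155.74154818697843 0.04809765899737822
148.3208793804684 0.048239517832731296
```

{"name": "move_arm", "arguments": {
  "deltas": [
    {"dp":[10,-25,20],"rotation":[0,0,0]},
    {"dp":[20,-20,25],"rotation":[0,0,0]},
    {"dp":[30,-5,26],"rotation":[0,0,0]},
    {"dp":[30,0,26],"rotation":[0,0,0]},
    {"dp":[30,0,26],"rotation":[0,0,0]}
  ],
  "jaw": 255
}}

```text
t: 0.52
eef_pos: [0.3119, -0.4682, 0.2716]
ee_rot: [-1.559, 0.004, 0.366]
force: [1.5, -0.2, 0.1]
width: 0.0597
```

{"name": "move_arm", "arguments": {
  "deltas": [
    {"dp":[30,0,26],"rotation":[0,0,0]},
    {"dp":[30,0,26],"rotation":[0,0,0]},
    {"dp":[30,0,26],"rotation":[0,0,0]},
    {"dp":[30,0,26],"rotation":[0,0,0]},
    {"dp":[30,0,26],"rotation":[0,0,0]}
  ]
}}

```text
t: 0.93
eef_pos: [0.4067, -0.2841, 0.272]
ee_rot: [-1.558, 0.003, 0.364]
force: [0.7, -1.2, -0.1]
width: 0.0267
```

{"name": "move_arm", "arguments": {
  "deltas": [
    {"dp":[30,0,26],"rotation":[0,0,0]},
    {"dp":[30,0,26],"rotation":[0,0,0]},
    {"dp":[30,0,26],"rotation":[0,0,0]},
    {"dp":[30,0,26],"rotation":[0,0,0]},
    {"dp":[30,0,26],"rotation":[0,0,0]}
  ]
}}

```text
t: 1.35
eef_pos: [0.5018, -0.0989, 0.2734]
ee_rot: [-1.558, 0.002, 0.364]
force: [0.9, -1.8, 0.7]
width: 0.0005
```

{"name": "move_arm", "arguments": {
  "deltas": [
    {"dp":[32.5,0,18.5],"rotation":[-0.7,-7,0]},
    {"dp":[34.5,0,14.5],"rotation":[0,-7,0]},
    {"dp":[36,0,10],"rotation":[0,-7,0]},
    {"dp":[37,0,6],"rotation":[0,-7,0]},
    {"dp":[37.5,0,1],"rotation":[0,-7,0]}
  ]
}}

```text
t: 1.77
eef_pos: [0.622, 0.0568, 0.2737]
ee_rot: [-1.569, 0.0, 0.988]
force: [0.8, -0.4, -0.5]
width: 0.0001
```

{"name": "move_arm", "arguments": {
  "deltas": [
    {"dp":[0,0,0],"rotation":[0,-7,0]},
    {"dp":[0,0,0],"rotation":[0,-7,0]},
    {"dp":[0,0,0],"rotation":[0,-7,0]},
    {"dp":[0,0,0],"rotation":[0,-7,0]}
  ]
}}

```text
t: 2.1
eef_pos: [0.6255, 0.065, 0.268]
ee_rot: [-1.563, 0.002, 1.488]
force: [-0.3, 0.5, 0.3]
width: 0.0004
```

Run:
```python
from station import arm
import cv2,pickle
from h import *
s=arm.get_state();print({k:s[k] for k in("t","q","eef_pos","ee_rot","force","width")})
f=arm.grab_frame("wrist");pickle.dump((s,f),open("w1.pkl","wb"))
cv2.imwrite("pics/w1.png",f["pixels"][:,:,::-1]);print(f["mount"])
```

```text
{'t': 2.1, 'q': array([ 0.41221768,  0.26583784, -0.02489396, -0.00195924, -1.28779935,
       -0.49413208]), 'eef_pos': array([0.62553302, 0.06496865, 0.26798588]), 'ee_rot': array([-1.56309605,  0.00201609,  1.48833533]), 'force': array([-0.33247402,  0.52857421,  0.32646147]), 'width': 0.00037456636945544535}
[[ 4.59191554e-04  9.67611532e-01  2.52443482e-01 -6.79076581e-02]
 [-6.66748425e-05 -2.52443479e-01  9.67611640e-01 -1.57631789e-01]
 [ 9.99999892e-01 -4.61150722e-04 -5.14045667e-05 -5.75338575e-04]
 [ 0.00000000e+00  0.00000000e+00  0.00000000e+00  1.00000000e+00]]
```

View pics/w1.png

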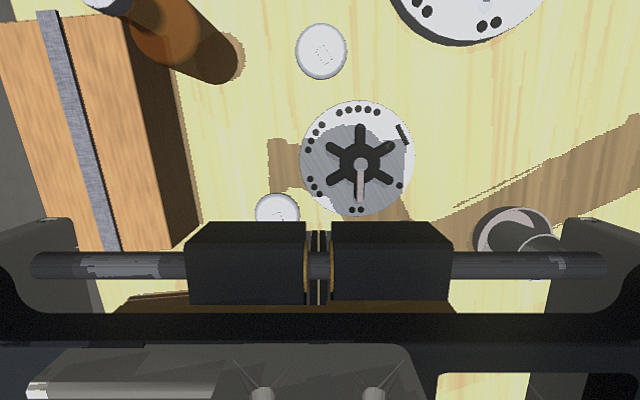

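```bash
cat >> h.py <<'E'
from scipy.spatial.transform import Rotation as R
def wT(s,f):
    T=np.eye(4);T[:3,:3]=R.from_euler("xyz",s["ee_rot"]).as_matrix();T[:3,3]=s["eef_pos"];return T@f["mount"]
E
python3 - <<'E'
import pickle
from h import *
s,f=pickle.load(open("w1.pkl","rb"));T=wT(s,f)
print(proj(f,s["eef_pos"],T),proj(f,[.568,.05,.056],T))
x,y=180,80
a=f["pixels"][90:230,290:430,::-1];cv2.imwrite("pics/w1c.png",cv2.resize(a,None,fx=4.2,fy=4.2,interpolation=cv2.INTER_CUBIC))
a=f["pixels"][200:320,170:470,::-1];cv2.imwrite("pics/w1g.png",cv2.resize(a,None,fx=2.6,fy=2.6,interpolation=cv2.INTER_CUBIC))
z=f["z_map"]
print(z[270,[200,240,280,300,308,312,320,328,340,400]]); print(z[240,[200,240,280,300,308,312,320,328,340,400]])
E
```

```text
[[319.14623546 246.44523292]] [[361.76845954 164.82235316]]
[0.07670489 0.07520557 0.07523636 0.07427263 0.0820889  0.08141289
 0.08202765 0.08262404 0.07653921 0.07612236]
[0.07582816 0.07609469 0.07684098 0.0769047  0.14892823 0.1524789
 0.15221436 0.14960071 0.07639659 0.07571197]
```

View pics/w1c.png

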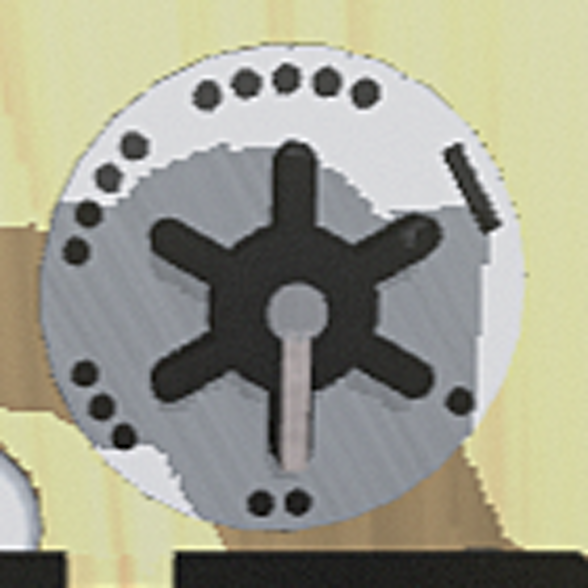

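View pics/w1g.png

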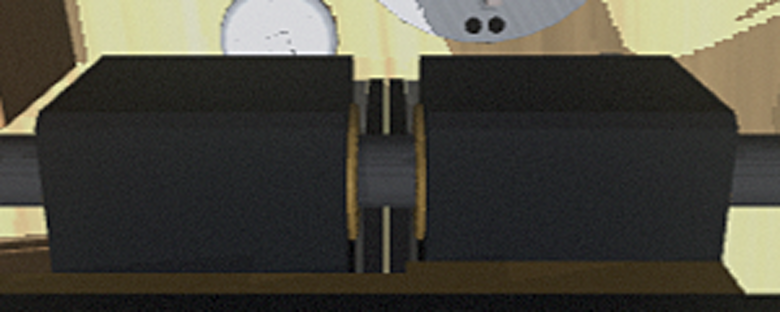

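Run:
```python
import pickle
from h import *
s,f=pickle.load(open("w1.pkl","rb"));T=wT(s,f)
g=lambda u,v:(290+u/4.2-.4,90+v/4.2-.4)
h=at_z(f,[g(297,313)],.056,T)[0];print(h,f["fx"])
for u,v in[(294,150),(160,229),(163,393),(293,462),(422,387),(430,224)]:
    p=at_z(f,[g(u,v)],.052,T)[0]-h;print(np.degrees(np.arctan2(p[1],p[0])),np.hypot(*p[:2]))
```

```text
[0.56978777 0.04896568 0.056     ] 293.7226522014443
-92.32761224227058 0.04737113466789417
-35.573819203195576 0.047926917526796675
27.475849037610686 0.04708023908943614
86.50624863253695 0.04711469231951633
144.96423698040022 0.04630411255416235
-151.31285372652937 0.047137849731818886
```

{"name": "move_arm", "arguments": {
  "deltas": [
    {"dp":[-18,0,3],"rotation":[-0.4,-1.2,0]},
    {"dp":[0,40,0],"rotation":[0,0,0]},
    {"dp":[0,40,0],"rotation":[0,0,0]},
    {"dp":[0,40,0],"rotation":[0,0,0]},
    {"dp":[0,30,0],"rotation":[0,0,0]}
  ]
}}

```text
t: 2.57
eef_pos: [0.6263, 0.0473, 0.1216]
ee_rot: [-1.586, -0.003, 1.508]
force: [-0.5, 0.5, 0.2]
width: 0.0004
```

{"name": "move_arm", "arguments": {
  "deltas": [
    {"dp":[0,0,0],"rotation":[0,0,0]},
    {"dp":[0,0,0],"rotation":[0,0,0]}
  ]
}}

```text
t: 2.73
eef_pos: [0.6219, 0.0457, 0.1148]
ee_rot: [-1.574, 0.001, 1.501]
force: [1.4, -0.2, 1.5]
width: 0.0006
```

{"name": "move_arm", "arguments": {
  "deltas": [
    {"dp":[1,20,0],"rotation":[0,-0.5,0]},
    {"dp":[0,8,0],"rotation":[0,0,0]},
    {"dp":[0,0,0],"rotation":[0,0,0]}
  ]
}}

```text
t: 2.98
eef_pos: [0.6247, 0.0471, 0.0911]
ee_rot: [-1.579, 0.0, 1.506]
force: [-0.4, -0.4, 0.9]
width: 0.0004
```

Run:
```python
from station import arm
import pickle
from h import *
s=arm.get_state();print({k:s[k] for k in("t","eef_pos","ee_rot","force","width")})
f=arm.grab_frame("wrist");T=wT(s,f)
im=f["pixels"][:,:,::-1].copy()
h=[.569,.05]
print(proj(f,s["eef_pos"],T))
cv2.imwrite("pics/w2.png",im)
f=arm.grab_frame("scene");a=f["pixels"][150:290,240:420,::-1];cv2.imwrite("pics/s2.png",cv2.resize(a,None,fx=4,fy=4,interpolation=cv2.INTER_CUBIC))
```

```text
{'t': 2.9833, 'eef_pos': array([0.62474733, 0.04710853, 0.09107175]), 'ee_rot': array([-1.57906007e+00,  4.85805085e-05,  1.50638004e+00]), 'force': array([-0.43382939, -0.43977617,  0.92981926]), 'width': 0.0003622234206658903}
[[319.12418594 246.47111408]]
```

View pics/w2.png

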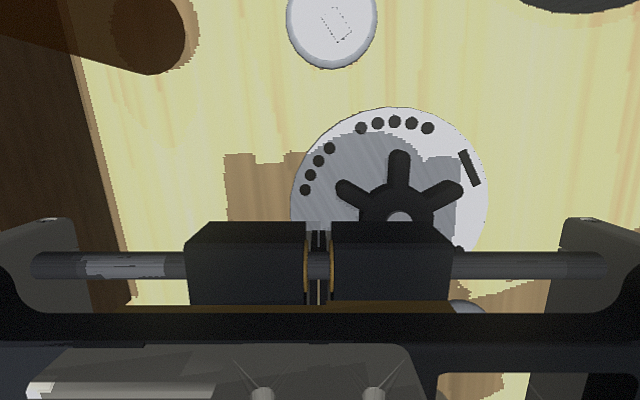

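View pics/s2.png

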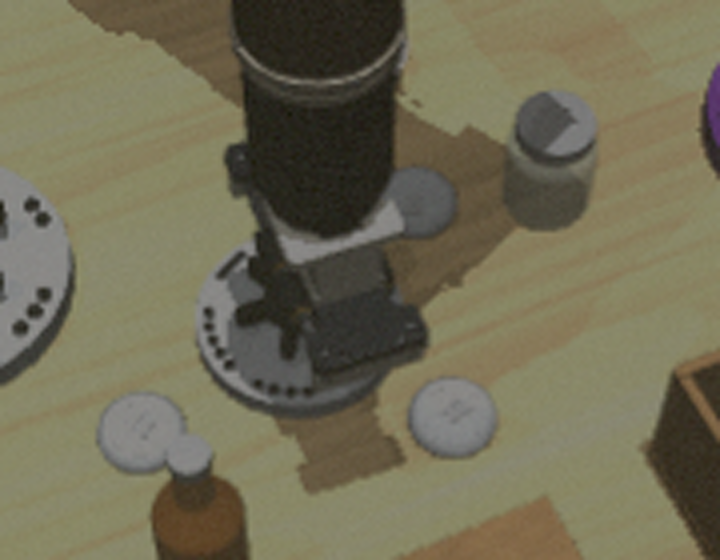

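{"name": "move_arm", "arguments": {
  "deltas": [
    {"dp":[0,12,3],"rotation":[0.4,0,0]},
    {"dp":[0,12,0],"rotation":[0,0,0]},
    {"dp":[0,10,0],"rotation":[0,0,0]},
    {"dp":[0,0,0],"rotation":[0,0,0]}
  ]
}}

```text
t: 3.42
eef_pos: [0.6249, 0.0484, 0.0602]
ee_rot: [-1.58, -0.004, 1.506]
force: [-0.3, 0.6, -1.1]
width: 0.0002
```

{"name": "move_arm", "arguments": {
  "deltas": [
    {"dp":[-1,0,4],"rotation":[0.5,0,0]},
    {"dp":[0,8,0],"rotation":[0,0,0]},
    {"dp":[0,8,0],"rotation":[0,0,0]},
    {"dp":[0,6,0],"rotation":[0,0,0]},
    {"dp":[0,0,0],"rotation":[0,0,0]}
  ]
}}

```text
t: 3.83
eef_pos: [0.6202, 0.0475, 0.0353]
ee_rot: [-1.569, -0.003, 1.506]
force: [0.3, 0.1, -0.5]
width: 0.0006
```

{"name": "move_arm", "arguments": {
  "deltas": [
    {"dp":[-4.5,0,0.3],"rotation":[0,5,0]},
    {"dp":[-4.5,0,0.3],"rotation":[0,5,0]},
    {"dp":[-4.5,0,0.3],"rotation":[0,5,0]}
  ]
}}

```text
t: 4.08
eef_pos: [0.6183, 0.0352, 0.0344]
ee_rot: [-1.57, -0.003, 1.239]
force: [0.5, 2.5, 0.9]
width: 0.0005
```

{"name": "move_arm", "arguments": {
  "deltas": [
    {"dp":[-4.5,-0.3,0.2],"rotation":[0,5,0]},
    {"dp":[-4.5,0,0.2],"rotation":[0,5,0]},
    {"dp":[-4.5,0,0.2],"rotation":[0,5,0]}
  ]
}}

```text
t: 4.33
eef_pos: [0.6152, 0.0251, 0.0349]
ee_rot: [-1.572, -0.008, 0.964]
force: [2.8, 2.8, -2.9]
width: 0.0007
```

{"name": "move_arm", "arguments": {
  "deltas": [
    {"dp":[-5,0,0.3],"rotation":[0,3,0]},
    {"dp":[-5,0,0.3],"rotation":[0,4,0]},
    {"dp":[-5,0,0.3],"rotation":[0,4,0]}
  ]
}}

```text
t: 4.58
eef_pos: [0.608, 0.0154, 0.0349]
ee_rot: [-1.572, -0.014, 0.762]
force: [0.3, -0.1, -0.5]
width: 0.0004
```

{"name": "move_arm", "arguments": {
  "deltas": [
    {"dp":[-4.5,0,0.3],"rotation":[0,4,0.4]},
    {"dp":[-4.5,0,0.3],"rotation":[0,4,0]},
    {"dp":[-3.5,0,0.3],"rotation":[0,4,0]},
    {"dp":[0,0,0],"rotation":[0,0,0]}
  ]
}}

```text
t: 4.92
eef_pos: [0.5972, 0.0064, 0.0348]
ee_rot: [-1.571, -0.006, 0.538]
force: [-0.8, -1.4, -0.7]
width: 0.0003
```

Run:
```python
from station import arm
from h import *
s=arm.get_state();print({k:s[k] for k in("t","eef_pos","ee_rot","force","width")})
f=arm.grab_frame("wrist");cv2.imwrite("pics/w3.png",f["pixels"][:,:,::-1])
f=arm.grab_frame("top");a=f["pixels"][155:240,295:395,::-1];cv2.imwrite("pics/t3.png",cv2.resize(a,None,fx=7,fy=7,interpolation=cv2.INTER_CUBIC))
```

```text
{'t': 4.9167, 'eef_pos': array([0.59718831, 0.00643892, 0.03481104]), 'ee_rot': array([-1.5714568 , -0.00602524,  0.53784104]), 'force': array([-0.76639968, -1.35583426, -0.73154895]), 'width': 0.00033672276365171995}
```

View pics/w3.png

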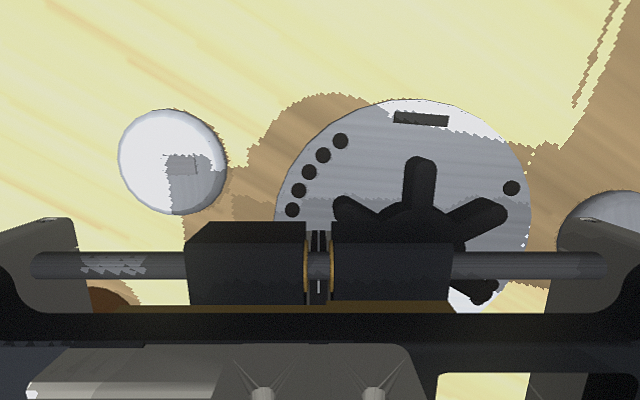

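View pics/t3.png

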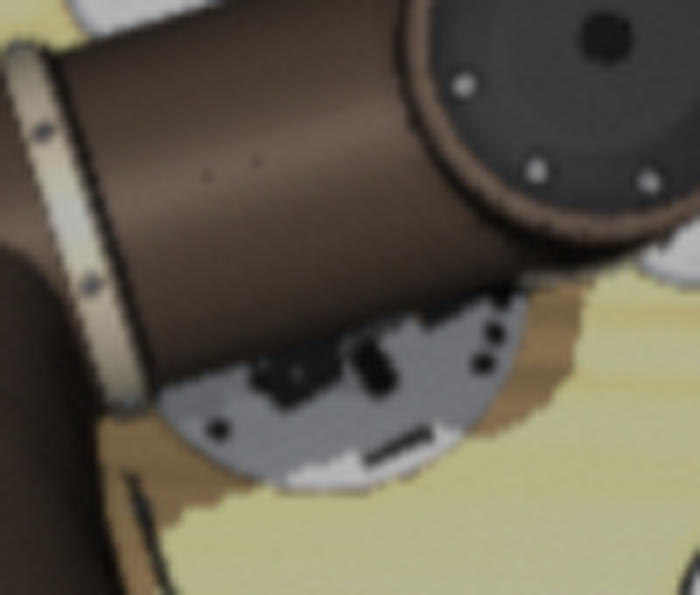

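{"name": "move_arm", "arguments": {
  "deltas": [
    {"dp":[-3,0,0],"rotation":[0,0,0]},
    {"dp":[0,-8,0],"rotation":[0,0,0]},
    {"dp":[0,-15,0],"rotation":[0,0,0]},
    {"dp":[0,-30,0],"rotation":[0,0,0]},
    {"dp":[0,-40,0],"rotation":[0,0,0]}
  ]
}}

```text
t: 5.43
eef_pos: [0.5898, 0.0046, 0.123]
ee_rot: [-1.566, 0.008, 0.551]
force: [0.7, 0.5, 0.4]
width: 0.0005
```

{"name": "move_arm", "arguments": {
  "deltas": [
    {"dp":[0,-40,0],"rotation":[0,0,0]},
    {"dp":[0,-40,0],"rotation":[0,0,0]},
    {"dp":[0,-40,0],"rotation":[0,0,0]},
    {"dp":[-30,-10,-15],"rotation":[0,0,0]},
    {"dp":[-30,0,-15],"rotation":[0,0,0]}
  ]
}}

```text
t: 5.85
eef_pos: [0.5604, -0.0494, 0.2707]
ee_rot: [-1.573, -0.006, 0.565]
force: [-0.0, 0.0, 0.1]
width: 0.0006
```

{"name": "move_arm", "arguments": {
  "deltas": [
    {"dp":[-30,0,-25],"rotation":[0,0,0]},
    {"dp":[-30,0,-25],"rotation":[0,0,0]},
    {"dp":[-30,0,-25],"rotation":[0,0,0]},
    {"dp":[-30,0,-25],"rotation":[0,0,0]},
    {"dp":[0,0,0],"rotation":[0,0,0]}
  ]
}}

```text
t: 6.27
eef_pos: [0.5101, -0.2047, 0.2791]
ee_rot: [-1.58, -0.018, 0.576]
force: [0.6, -0.1, 0.2]
width: 0.0004
```

Run:
```python
from station import arm
import pickle
from h import *
s=arm.get_state();print({k:s[k] for k in("t","eef_pos","ee_rot","force","qd")})
f=arm.grab_frame("top");pickle.dump(f,open("f4.pkl","wb"))
cv2.imwrite("pics/t4.png",f["pixels"][:,:,::-1]);a=f["pixels"][155:240,295:395,::-1];cv2.imwrite("pics/t4c.png",cv2.resize(a,None,fx=7,fy=7,interpolation=cv2.INTER_CUBIC))
```

```text
{'t': 6.2667, 'eef_pos': array([ 0.51010708, -0.20472499,  0.27911587]), 'ee_rot': array([-1.5798436 , -0.0178086 ,  0.57628689]), 'force': array([ 0.57963049, -0.09132059,  0.19463832]), 'qd': array([ 0.04270232, -0.02355999,  0.01032501, -0.01594705,  0.00101314,
       -0.05135398])}
```

View pics/t4.png

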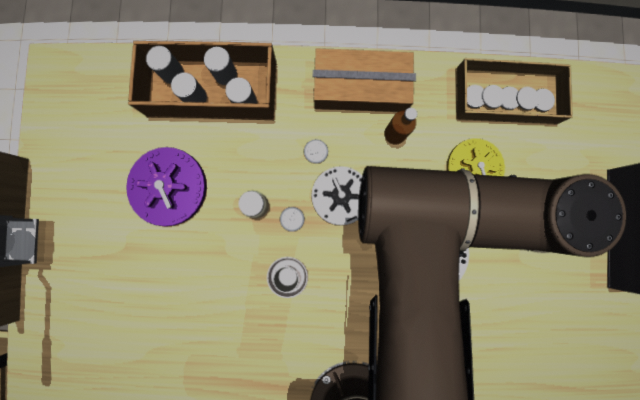

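View pics/t4c.png

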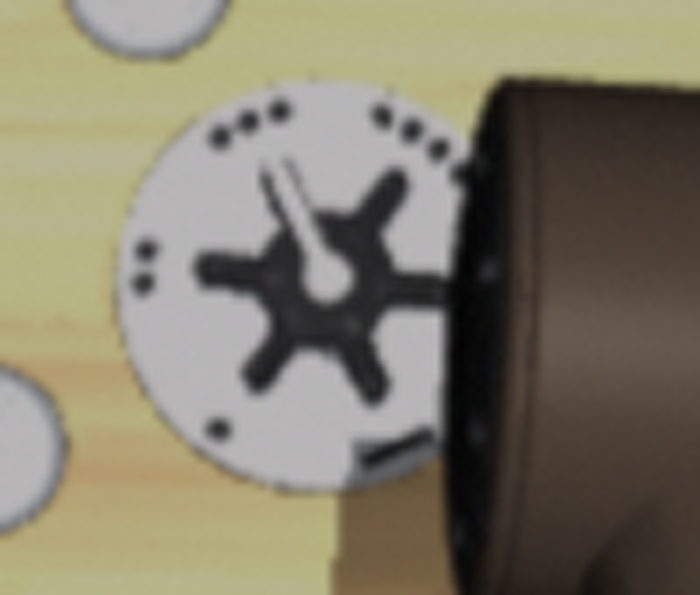

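{"name": "move_arm", "arguments": {
  "deltas": [
    {"dp":[0,0,0],"rotation":[0,0,0]},
    {"dp":[0,0,0],"rotation":[0,0,0]}
  ]
}}

```text
t: 6.48
eef_pos: [0.511, -0.2034, 0.2804]
ee_rot: [-1.581, -0.02, 0.575]
force: [-0.4, 1.0, 0.6]
width: 0.0003
```

Run:
```python
from station import arm
from h import *
import pickle
f=pickle.load(open("f4.pkl","rb"));c=lambda u,v:(295+u/7-.43,155+v/7-.43)
p=at_z(f,[c(277,166)],.056)[0]-at_z(f,[c(327,277)],.056)[0];print(np.degrees(np.arctan2(p[1],p[0])))
s=arm.get_state();print(s["t"],s["force"])
print(arm.job_done())
```

```text
25.743481009022865
6.4833 [-0.36973842  0.99884223  0.6269144 ]
the job is handed in; nothing more can be done
None
```

The white ridge now rests at the three rivets, and I handed the job in at about 6.5 s. The ridge stood at two, so one clockwise click was needed. I gave it by sweeping the shut fingertips through a gap between the lobes, then lifted them out and moved the arm away.

- **Ridge position:** the last top picture puts the ridge at about 25.7° and the three-rivet direction at about 26.1°, well within the 0.15 rad (8.6°) allowed.
- **Force:** the largest I read while pushing was about 5 N, against the 20 N limit. I only had readings between short moves, so a brief peak in between would not show.
- **Bystanders:** two of the cans, the bottle, jar, dish and pot look unmoved compared with the first top picture. The third can was hidden behind the arm in that last picture. The last wrist picture before I lifted out showed a can in about that place, and the gripper did not go near it.

No check failed or disagreed.

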